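Fit the guard cartridge and hold the purge lever

ROBOT

A 6-joint arm with a two-finger parallel gripper is mounted at the origin on the work surface. World frame = base frame: x ahead of the robot, y to its left, z up, the work surface at z = 0. Lengths are in m, angles in rad, forces in N, time in s.
With the tool pointing down it reaches from about 0.25 to 0.85 m from the base axis. Payload 12.5 kg.
Tool frame: the origin (TCP) lies at the very end of the fingers, on their centre line; the grasp point (between the pads) lies 19 mm behind it; z points along the fingers, y is the direction in which the jaws open and shut (so a half turn about z gives the same grasp; the last joint's range is limited). The gripper opens to 93 mm and grips with 3 to 60 N. Pads are 15 mm wide; open, the fingers measure 128 mm over their backs; the gripper's body (75 mm by 188 mm) begins 65 mm behind the grasp point.
Start: joints at [-1.342, 0.351, 1.652, -0, 1.139, -0.085], TCP at [0.17, -0.523, 0.219] pointing down, gripper open.
Joint ranges: [-2.75, 2.75], [-0.79, 2.1], [0.01, 2.65], [-1.57, 4.71], [0.07, 3.14], [-2.87, 2.87]. Speed limits (rad/s): [2.22, 2.22, 2.79, 3.14, 3.14, 3.14].

INTERFACE

Orientations are given as a rotation vector (axis times angle).
In Python, from plant import bot gives the robot as it stands.
- The arm moves only by the tool play_rows, never from a script. Its argument "increments" is a list of rows, each a list of 7 numbers: the opening, from 0 (shut) to 1 (fully open), then the shift along the tool's x, y, z as a fraction of full scale, then the turn, a rotation vector about the tool's x, y, z as a fraction of full scale. A call has 1 to 10 rows; each row is the pose to reach, as a shift and turn from the pose commanded when the call began, along the tool's axes at that moment; what a row does not reach only later rows make up. Full scale, the value 1, is 10 cm for a shift and 90 degrees for a turn. A row lasts 1/8 s, in which the tool goes at most 62.5 mm and 10.7 degrees, less where a joint would pass 70% of its speed; a pose out of reach is approached as far as the arm can. A call with a number of a shift or a turn outside -1 to 1 is refused whole. A call with a gripper value outside its range is refused whole. The fingers move at their own pace and stop on an object; "force" is the grip in N (left out, the last holds). Time passes only in rows, so rows that repeat a pose let the fingers close. It gives the time, the measured TCP pose, the force and the opening at its end, in the units of the state.
- bot.state(): the state, without advancing time (a new reading comes with each control period).
- bot.get_image(name): name is "scene" or "side" or "wrist"; returns a dict with "pixels" (400x640x3 uint8, red, green, blue), "range_z" (400x640 float32, m along the optical axis (not along the pixel's ray), 0 where there is no reading), "fovy" (degrees; the focal length in pixels is half the picture's height over the tangent of half this angle, whatever the lens; pixels are square), "cx", "cy" (the principal point, pixels), "R" (3x3) and "t" (3): a world point X has camera coordinates R X + t. Camera axes: x right, y down, z forward; pixel columns grow to the right and rows downward; lengths in m; the calibration is good to about 2 mm. The wrist camera is an equidistant fisheye: a pixel r from the principal point sees the ray r / f radians off the axis. A picture is of the moment at which its call begins.
- bot.sign_off(): hands the job in, once; it reports no verdict.
Trained networks look in a picture, given as the dict that the camera call returned (one of the last four; its "shot" number tells which), for a name from the list of things; names that differ only in an ending like _2 or _b are one class to them, and where a whole thing is asked for, a point or a joint stands for the part that bears it (a point fixed in the world has none). Each returns a list of dicts, best first, with "score" (0 to 1); they miss things now and then, are a little off and sometimes report something else, mostly with a low value. They report only what shows in the picture. A call takes as long as a camera call. They do not tell look-alikes from the thing itself.
- bot.silhouettes(name, picture): "mask" (400x640 bool, what is visible of it).
- bot.place_of(name, picture): "position" ([x, y, z] in m, in world coordinates, good to about 4 mm: a listed point, or the origin of a listed thing).
The state is a dict: "t": time; "qpos": joint angles; "qvel": joint speeds; "effort": joint torques, N m; "position": TCP position; "eef_rot": TCP orientation; "contact_force": force on the tool from outside, world axes, zero at the start; "ft_torque": the same for the moment, N m; "grip_width": finger opening in m.
Only numpy, scipy, OpenCV 4.12 (cv2) and the standard library are available. Lean on these libraries where they do the work, as an engineer would, in place of code of your own. Each camera call takes 0.05 s, during which the arm holds its last target.

TASK

Two steel guard cartridges stand at the front of the bench; find out which of them slides into the bore of the white purge station, leave that one fully home in the bore, and put the one that is too thick in the orange reject tray. Then press down the red pad of the spring lever until the lever is level, its pointer in the green band, and keep it there: hold it for at least two seconds and finish while still holding it, never pressing it down into the red. Leave the cup, jar, wrench, mouse, bottle and vial where they are.

Things in the scene. Friction and masses are not known exactly. Their poses are not given: they have to be found in the camera images.
- cartridge_1: steel guard cartridge, an upright cylinder 75 mm tall with two blue bands, 120 g or so. One of the two cartridges is 24 mm in diameter and fits the bore, the other 29.5 mm and does not; which is which is for you to find. Origin: centre of its underside; z runs up its axis
- cartridge_2: the other steel guard cartridge, same height and look; see cartridge_1
- station: fixed white purge station, base plate 150 (x) by 240 (y) by 12 mm. Origin: centre of its underside, z up, -x side towards the robot. Aluminium bore block 60 x 60 mm, top at 57 mm, at its +y end; lever at its -y end. Lever bearings stand 95 mm high, 105 mm to +x of the pad; an upright scale plate, 125 mm high, 44 mm to -y of the pad centre
- bore_mouth (a point): centre of the round mouth of the bore, 57 mm above the bench; the upright bore is 26.5 mm wide with a 2 mm chamfer and 32 mm deep, so a cartridge fully home stands out 43 mm
- bore_floor (a point): centre of the bore's flat bottom, 32 mm under the mouth; a cartridge is home when its underside is here
- lever (a joint): angle (rad) of the spring lever: 0 at rest (sloping up towards the robot), grows as the pad is pressed, 0.26 level, 0.52 at the bottom stop; green band 0.19 to 0.33, red from 0.46. Springs back by itself: at the pad 5 N to start, 8 N level, 11 N at the stop. Hinge along the station's y at (50, -60, 80) mm in its frame; pad 105 mm from the hinge, on the -x side
- lever_pad (a point): red press pad at the lever's free end, 36 x 38 mm, 10 mm thick, with a black pointer at its -y side. This point: centre of its top face, about 115 mm above the bench at rest, 88 mm when the lever is level (green band: 81 to 95 mm), 61 mm at the stop; it moves nearly straight down
- tray: fixed orange reject tray, open, 120 x 120 x 30 mm outside, 4 mm walls and a floor of about 4 mm. Origin: centre of its underside, sides along its x and y
- cup: bystander: clear plastic cup 60 mm wide, 85 mm tall, origin under its centre
- amber_jar: bystander: amber glass jar 44 mm wide, 70 mm tall, origin under its centre
- wrench: bystander: steel wrench 150 mm long, lying flat along its x
- mouse: bystander: white computer mouse 105 x 62 mm, 32 mm high, origin under its centre
- solvent_bottle: bystander: clear solvent bottle with white cap, 72 mm wide, 190 mm tall, origin under its centre
- sample_vial: bystander: small clear vial 24 mm wide, 34 mm tall, origin under its centre
There are look-alikes about, which are no part of the job. Leave any brown look-alike of the cartridge_2 alone.

How it is judged:
On the way, in this order (a step that is already met when the one before it is completed fails the run):
1. the cartridge that fits stands fully home in the bore and the thick one is in the reject tray, both let go (horizontal distance between cartridge_2 and bore_floor below 0.005 m and z of cartridge_2 in the frame of bore_floor between -0.004 and 0.005 m and angle between cartridge_2's own z axis and vertical below 0.12 rad and x of cartridge_1 in the frame of tray between -0.06 and 0.06 m and y of cartridge_1 in the frame of tray between -0.06 and 0.06 m and z of cartridge_1 in the frame of tray below 0.03 m and contact force between cartridge_1 and tray above 0.2 N and contact force between each of the fingers, the arm and cartridge_1 below 0.1 N and contact force between each of the fingers, the arm and cartridge_2 below 0.1 N and linear speed of each of cartridge_1, cartridge_2 below 0.03 m/s), for 0.2 s.
2. then the lever is held level, in the green band, by pressing its pad, for two seconds (value of joint lever between 0.19 and 0.33 rad and contact force between any of the fingers, the arm and station above 1 N), for 2 s.
At the end, for the whole second after the job is handed in: The 24 mm cartridge stands upright in the bore, underside within 5 mm of its floor; the 29.5 mm one rests in the tray; the robot touches neither; it presses the red pad with over 1 N and keeps the lever still between 0.19 and 0.33 rad (green band) to the end and the second after (all of step 1 and all of step 2 and velocity of joint lever between -0.1 and 0.1 rad/s); the arm keeps its last pose, push and grip.
It fails at once if the lever is pressed down into the red (beyond 0.46 rad) (value of joint lever above 0.46 rad).
It fails at once if a bystander is shifted by more than 30 mm (distance of any of cup, amber_jar, wrench, mouse, solvent_bottle, sample_vial from where it was at the start of the episode above 0.03 m).
It also fails if it takes over 72 s, if anything falls off the work surface, if the arm or the gripper's body presses on something with over 40 N, if the wrist force passes 120 N, or if a joint passes its speed limit or range.

## Working session

There is one attempt and no reset: what is moved stays moved. The work goes in short steps, Python scripts to look and compute and a tool call to move; the robot and the scene stay as the last step left them, time stands still between calls to the robot, and variables do not carry over. Pictures are saved under pics/ and viewed, and the job is handed in when it is done.

Besides the shell and the picture viewer there is one more tool, called after "Request:" in YAML: its name, and indented under it one key for each argument. play_rows: Moves the arm, as the interface text tells. Its arguments: {"type":"object","properties":{"increments":{"type":"array","items":{"type":"array","items":{"type":"number","minimum":-1,"maximum":1}}},"force":{"type":"number"}},"required":["increments"]}

```bash
ls; mkdir -p pics
cat > h.py <<'E'
import numpy as np, cv2
from plant import bot
def save(im,name): cv2.imwrite('pics/'+name+'.png',im['pixels'][:,:,::-1])
E
python3 - <<'E'
from h import *
print(bot.state())
for c in ["scene","side"]:
    im=bot.get_image(c); save(im,c+'0'); print(c,im['fovy'],im['cx'],im['cy'],im['R'].round(3).tolist(),im['t'].round(3).tolist())
    for n in ["cartridge_1","cartridge_2","station","bore_mouth","lever_pad","tray","cup","amber_jar","wrench","mouse","solvent_bottle","sample_vial"]:
        print(n,[(np.round(d['position'],3).tolist(),round(d['score'],2)) for d in bot.place_of(n,im)])
E
```

```text
pics
{'t': 0.0, 'qpos': array([-1.34162286e+00,  3.51238737e-01,  1.65241826e+00,  1.84438039e-05,
        1.13909988e+00, -8.45998587e-02]), 'qvel': array([ 0.0008022 ,  0.00092386,  0.00090513, -0.00062866,  0.00203939,
       -0.00140966]), 'effort': array([-6.93077473e-04, -4.97321641e+01, -2.85256612e+01,  6.98514143e-02,
        2.56995246e-02, -8.47643423e-05]), 'position': array([ 0.16970827, -0.52280282,  0.21810228]), 'eef_rot': array([-3.10186299e+00, -4.90660980e-01,  1.05803473e-04]), 'contact_force': array([0.70300117, 0.00627335, 0.79680593]), 'ft_torque': array([-0.04471305,  0.01448803,  0.07659094]), 'grip_width': 0.09259325454851126}
scene 53.34908528928295 315.89746272693014 199.43343892383706 [[0.494, 0.87, 0.002], [0.702, -0.397, -0.592], [-0.513, 0.294, -0.806]] [-0.248, -0.295, 1.638]
cartridge_1 [([0.438, 0.254, 0.0], 0.69), ([0.529, 0.157, 0.003], 0.63), ([0.4, 0.179, -0.002], 0.58), ([0.448, -0.218, -0.003], 0.52), ([0.458, 0.168, -0.003], 0.52), ([0.451, 0.093, 0.005], 0.48), ([0.636, -0.096, 0.059], 0.2)]
cartridge_2 [([0.438, 0.254, 0.0], 0.69), ([0.529,
[... 1014 characters left out ...]
cartridge_2 [([0.455, 0.094, -0.002], 0.72), ([0.395, 0.18, 0.001], 0.59), ([0.456, 0.168, 0.002], 0.58), ([0.527, 0.164, -0.002], 0.54), ([0.446, -0.219, -0.005], 0.47)]
station []
bore_mouth []
lever_pad [([0.621, -0.227, 0.114], 0.62), ([0.617, 0.27, -0.001], 0.4)]
tray [([0.617, 0.271, -0.0], 0.79)]
cup [([0.596, 0.079, 0.002], 0.56)]
amber_jar [([0.533, 0.416, 0.002], 0.73), ([0.635, -0.096, 0.025], 0.29)]
wrench [([0.427, -0.443, 0.0], 0.54), ([0.664, -0.156, 0.001], 0.4), ([0.446, -0.219, -0.003], 0.3)]
mouse [([0.346, 0.406, -0.0], 0.78)]
solvent_bottle [([0.626, -0.1, 0.061], 0.69), ([0.63, 0.43, 0.0], 0.66), ([0.598, 0.083, 0.001], 0.23)]
sample_vial [([0.349, -0.162, -0.0], 0.52)]
```

View pics/scene0.png

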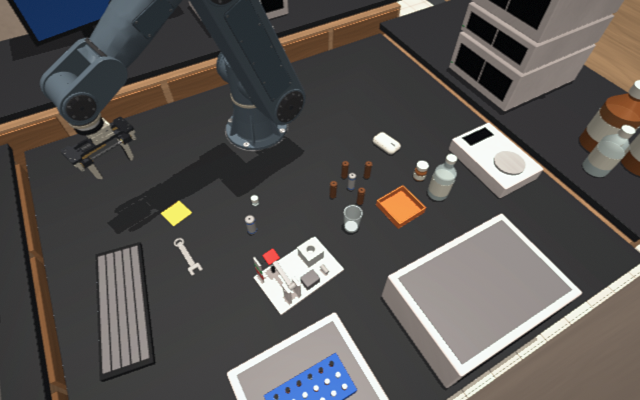

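View pics/side0.png

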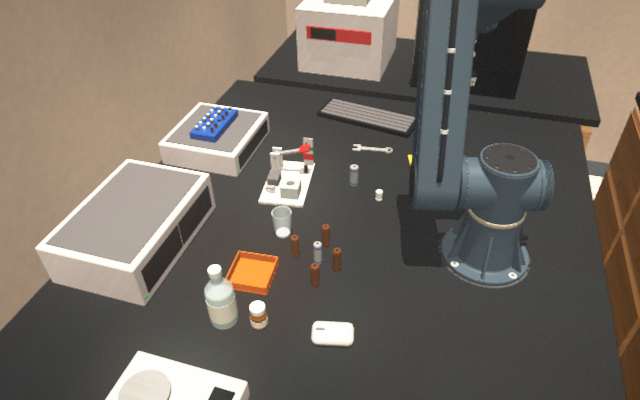

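```bash
cat >> h.py <<'E'
from scipy.spatial.transform import Rotation as Ro
from scipy.optimize import least_squares
def cloud(im):
    f=200/np.tan(np.radians(im['fovy'])/2); z=im['range_z']
    v,u=np.mgrid[0:400,0:640]
    x=(u-im['cx'])/f*z; y=(v-im['cy'])/f*z
    if im.get('fish'):pass
    P=np.stack([x,y,z],-1)
    return (P-im['t'])@im['R']
def proj(im,X):
    f=200/np.tan(np.radians(im['fovy'])/2); c=im['R']@np.asarray(X)+im['t']
    return im['cx']+f*c[0]/c[2], im['cy']+f*c[1]/c[2]
def projw(im,X):
    f=200/np.tan(np.radians(im['fovy'])/2); c=im['R']@np.asarray(X)+im['t']
    r=np.hypot(c[0],c[1]); th=np.arctan2(r,c[2]); return im['cx']+f*th*c[0]/r, im['cy']+f*th*c[1]/r
def rayw(im,u,v,h):
    "world point at height h on wrist pixel"
    f=200/np.tan(np.radians(im['fovy'])/2); a=np.array([u-im['cx'],v-im['cy']]); r=np.hypot(*a); th=r/f
    d=np.array([*(a/max(r,1e-9)*np.sin(th)),np.cos(th)])@im['R']; o=-im['R'].T@im['t']
    return o+d*(h-o[2])/d[2]
def inc(pos,yawdir=None,st=None,rot=None):
    """increments from current pose to pos, tool down, jaws along yawdir (rad)"""
    st=st or bot.state(); R0=Ro.from_rotvec(st['eef_rot'])
    d=R0.inv().apply(np.asarray(pos)-st['position'])/0.1
    best=None
    if yawdir is None: return d.round(3),None
    for k in (0,np.pi):
        y=np.array([np.cos(yawdir+k),np.sin(yawdir+k),0]); z=np.array([0,0,-1.]); x=np.cross(y,z)
        T=Ro.from_matrix(np.stack([x,y,z],1)); rv=(R0.inv()*T).as_rotvec()/(np.pi/2)
        if best is None or np.linalg.norm(rv)<np.linalg.norm(best): best=rv
    return d.round(3),best.round(3)
E
python3 - <<'E'
from h import *
ims={}
for c in ["scene","side"]:
    im=bot.get_image(c); P=cloud(im)
    for (X,Y) in [(0.447,-0.218),(0.457,0.168)]:
        m=(np.hypot(P[...,0]-X,P[...,1]-Y)<0.03)&(P[...,2]>0.01)&(P[...,2]<0.085)&(im['range_z']>0)
        Q=P[m]; o=-im['R'].T@im['t']
        top=Q[Q[:,2]>0.07]; s=Q[(Q[:,2]<0.068)]
        r=least_squares(lambda p:np.hypot(s[:,0]-p[0],s[:,1]-p[1])-p[2],[X,Y,0.013],loss='soft_l1',f_scale=0.002)
        print(c,X,len(Q),Q[:,2].max(),top.mean(0),len(top),np.ptp(top,axis=0),r.x)
    if c=='scene': crop=im['pixels'][210:320,220:360]
    else: crop=im['pixels'][120:230,240:380]
    cv2.imwrite('pics/st_%s.png'%c,cv2.resize(crop[:,:,::-1],None,fx=5,fy=5,interpolation=cv2.INTER_CUBIC))
E
```

```text
scene 0.447 144 0.07841708313196925 [ 0.45020575 -0.21863988  0.07431197] 56 [0.02974227 0.02725418 0.00835928] [ 0.44739916 -0.21832439  0.01421343]
scene 0.457 101 0.07884186866804661 [0.45889836 0.16755392 0.07505102] 31 [0.02341608 0.02091927 0.00852188] [0.45651394 0.16843295 0.01135535]
side 0.447 176 0.08121304646335342 [ 0.44577698 -0.21844009  0.07558678] 49 [0.02835787 0.03195738 0.01103931] [ 0.44583286 -0.22185524  0.01402021]
side 0.457 171 0.08224356219433669 [0.45407446 0.16865889 0.0764062 ] 49 [0.0211826  0.02513749 0.01203485] [0.45515091 0.165541   0.01112668]
```

View pics/st_scene.png

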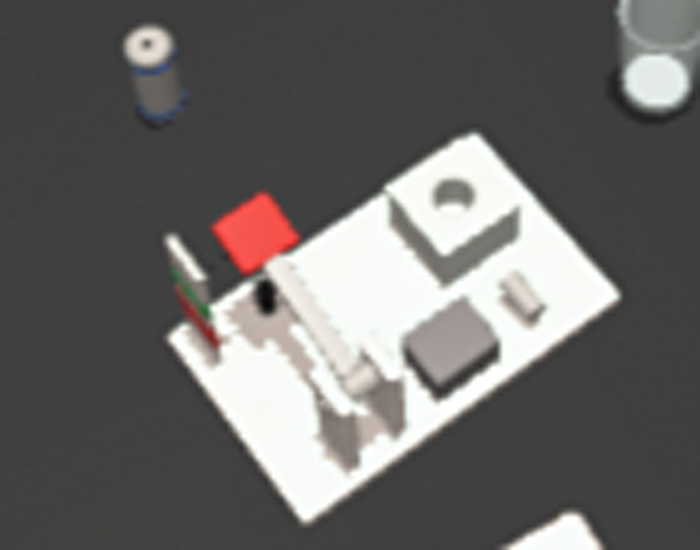

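View pics/st_side.png

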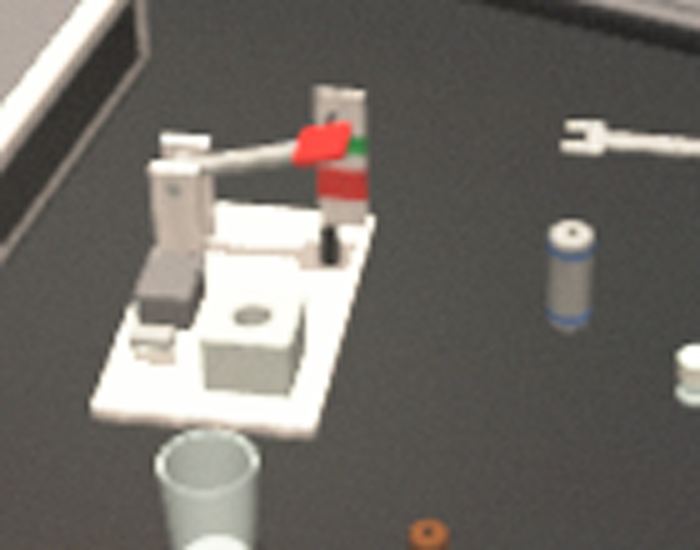

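Run:
```python
from h import *
print(Ro.from_rotvec(bot.state()['eef_rot']).as_matrix().round(3))
print(inc([0.447,-0.219,0.15],np.radians(-72)))
```

```text
[[ 0.951  0.309 -0.   ]
 [ 0.309 -0.951  0.   ]
 [-0.    -0.    -1.   ]]
(array([ 3.576, -2.037,  0.686]), array([-0.,  0., -0.]))
```

Request:
play_rows:
  increments:
    - [0.55,0.5,-0.3,0,0,0,0]
    - [0.55,1,-0.57,0,0,0,0]
    - [0.55,1,-0.57,0,0,0,0]
  force: 25

```text
t: 1.78
position: [0.2491, -0.436, 0.2188]
eef_rot: [-3.102, -0.496, -0.0]
contact_force: [0.3, -1.4, 0.5]
grip_width: 0.0675
```

Request:
play_rows:
  increments:
    - [0.55,0.5,-0.3,0,0,0,0]
    - [0.55,1,-0.57,0,0,0,0]
    - [0.55,1,-0.57,0,0,0,0]

```text
t: 2.15
position: [0.3263, -0.3516, 0.2188]
eef_rot: [3.102, 0.496, 0.0]
contact_force: [0.4, -1.6, 0.2]
grip_width: 0.0512
```

Request:
play_rows:
  increments:
    - [0.55,0.5,-0.3,0,0,0,0]
    - [0.55,1,-0.57,0.2,0,0,0]
    - [0.55,1,-0.57,0.2,0,0,0]

```text
t: 2.52
position: [0.4031, -0.2667, 0.1976]
eef_rot: [-3.101, -0.495, 0.002]
contact_force: [-0.8, -0.5, 0.3]
grip_width: 0.0509
```

Request:
play_rows:
  increments:
    - [0.55,0.4,-0.2,0.1,0,0,0]
    - [0.55,0.576,-0.327,0.48,0,0,0]
    - [0.55,0.576,-0.327,0.48,0,0,0]

```text
t: 2.9
position: [0.4458, -0.2194, 0.1491]
eef_rot: [-3.101, -0.491, 0.005]
contact_force: [0.6, -0.6, 0.9]
grip_width: 0.0515
```

Run:
```python
from h import *
im=bot.get_image('wrist'); save(im,'w1'); print(im['fovy'],im['cx'],im['cy'])
s=bot.state(); print(s['t'],s['position'],s['eef_rot'],s['contact_force'],s['grip_width'])
print([projw(im,[0.447,-0.219,z]) for z in (0.075,0)])
for d in bot.place_of('cartridge_1',im):print(d)
print(inc([0.447,-0.219,0.042],np.radians(-72)))
```

```text
65.70646984690485 316.92902233526974 205.50829400685518
2.95 [ 0.44628757 -0.22025893  0.15059033] [-3.10237158e+00 -4.90353084e-01  2.19830614e-03] [-0.43255334 -0.42324259  0.18974986] 0.05079643106440711
[(np.float64(317.3288382344143), np.float64(213.4471107070168)), (np.float64(317.46184476995705), np.float64(192.027668053795))]
{'position': [0.3992, 0.1753, -0.0051], 'score': 0.95}
{'position': [0.4585, 0.0925, -0.0033], 'score': 0.94}
{'position': [0.5265, 0.1604, -0.0007], 'score': 0.65}
{'position': [0.4416, -0.2239, -0.0021], 'score': 0.64}
{'position': [0.457, 0.1711, -0.0008], 'score': 0.61}
{'position': [0.4398, 0.2522, -0.0022], 'score': 0.46}
(array([ 0.008, -0.016,  1.094]), array([ 0.   ,  0.   , -0.001]))
```

View pics/w1.png

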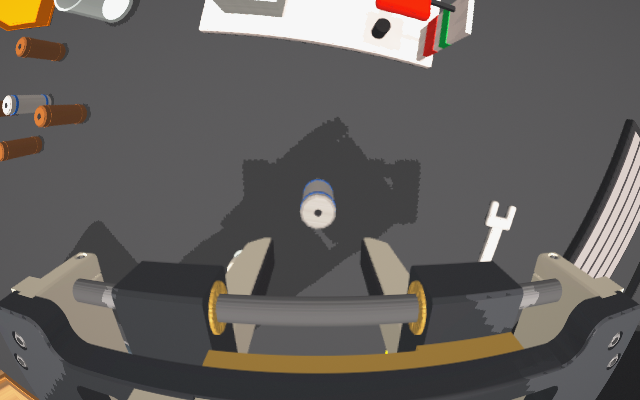

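Request:
play_rows:
  increments:
    - [0.55,0.01,0,0.5,0,0,0]
    - [0.55,0.01,0,1,0,0,0]
    - [0.55,0.01,0,1,0,0,0]

```text
t: 3.38
position: [0.4465, -0.2194, 0.0497]
eef_rot: [-3.101, -0.488, 0.005]
contact_force: [1.3, -0.1, 0.5]
grip_width: 0.0509
```

Request:
play_rows:
  increments:
    - [0.55,0,0,0.08,0,0,0]
    - [0,0,0,0.08,0,0,0]
    - [0,0,0,0.08,0,0,0]
    - [0,0,0,0.08,0,0,0]
    - [0,0,0,0.08,0,0,0]

```text
t: 4.0
position: [0.4485, -0.2189, 0.0435]
eef_rot: [3.102, 0.491, 0.002]
contact_force: [-2.0, 0.3, 7.6]
grip_width: 0.0289
```

Request:
play_rows:
  increments:
    - [0,0,0,-0.3,0,0,0]
    - [0,0,0,-0.7,0,0,0]
    - [0,0.3,-0.5,-1,0,0,0]
    - [0,0.5,-1,-1,0,0,0]

```text
t: 4.5
position: [0.466, -0.1074, 0.1448]
eef_rot: [3.101, 0.488, 0.006]
contact_force: [-0.2, 0.4, -1.6]
grip_width: 0.0289
```

Request:
play_rows:
  increments:
    - [0,0.4,-0.4,-0.25,0,0,0]
    - [0,0.8,-0.8,-0.25,0,0,0]
    - [0,1,-1,-0.25,0,0,0]

```text
t: 4.88
position: [0.5297, 0.0204, 0.1681]
eef_rot: [3.102, 0.494, 0.001]
contact_force: [1.2, -0.0, -1.1]
grip_width: 0.0292
```

Request:
play_rows:
  increments:
    - [0,0.4,-0.4,0,0,0,0]
    - [0,0.8,-0.8,0,0,0,0]
    - [0,1,-1,0,0,0,0]

```text
t: 5.25
position: [0.5937, 0.1464, 0.1676]
eef_rot: [-3.102, -0.494, -0.0]
contact_force: [-0.6, -0.4, -1.1]
grip_width: 0.029
```

Run:
```python
from h import *
im=bot.get_image('wrist'); save(im,'w2')
s=bot.state(); print(s['t'],s['position'],s['eef_rot'],s['contact_force'],s['grip_width'],s['qpos'])
for d in bot.place_of('tray',im):print(d)
print(inc([0.617,0.270,0.17],np.radians(-72)))
```

```text
5.3 [0.59445065 0.14811567 0.16753166] [-3.10152914e+00 -4.94675607e-01 -1.31242046e-03] [-1.19156222  0.88226702 -2.20607351] 0.028953728882511725 [1.67827714e-01 5.16209708e-01 1.53227977e+00 9.61995020e-04
 1.09225933e+00 1.42185751e+00]
{'position': [0.6153, 0.2653, -0.004], 'score': 0.87}
{'position': [0.3447, 0.4064, 0.0013], 'score': 0.37}
(array([ 0.607, -1.104, -0.025]), array([-0.   , -0.   ,  0.001]))
```

View pics/w2.png

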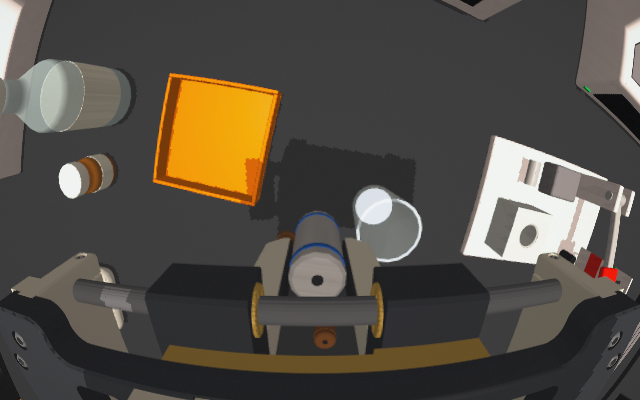

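Request:
play_rows:
  increments:
    - [0,0.3,-0.5,0,0,0,0]
    - [0,0.51,-0.91,0,0,0,0]
    - [0,0.51,-0.91,0.3,0,0,0]
    - [0,0.51,-0.91,0.7,0,0,0]
    - [0,0.51,-0.91,0.95,0,0,0]
    - [0,0.51,-0.91,0.95,0,0,0]

```text
t: 6.1
position: [0.6123, 0.245, 0.071]
eef_rot: [3.102, 0.49, -0.006]
contact_force: [0.2, 0.2, -1.5]
grip_width: 0.0288
```

Request:
play_rows:
  increments:
    - [0,0,0,0.15,0,0,0]
    - [0,0,0,0.22,0,0,0]
    - [0,0,0,0.22,0,0,0]
    - [0.5,0,0,0.22,0,0,0]
    - [0.5,0,0,0.22,0,0,0]
    - [0.5,0,0,0.22,0,0,0]

```text
t: 6.85
position: [0.6138, 0.2462, 0.051]
eef_rot: [-3.103, -0.491, -0.001]
contact_force: [0.8, -0.8, 1.1]
grip_width: 0.046
```

Request:
play_rows:
  increments:
    - [0.5,0,0,-0.2,0,0,0]
    - [0.5,0,0,-0.6,0,0,0]
    - [0.5,0,0,-1,0,0,0]
    - [0.5,0,0,-1,0,0,0]

```text
t: 7.35
position: [0.6154, 0.2467, 0.1556]
eef_rot: [-3.102, -0.491, -0.011]
contact_force: [-0.3, 0.9, -0.7]
grip_width: 0.0466
```

Run:
```python
from h import *
im=bot.get_image('wrist'); save(im,'w3')
s=bot.state(); print(s['t'],s['position'],s['eef_rot'],s['contact_force'],s['grip_width'],s['qpos'])
print(inc([0.456,0.168,0.15],np.radians(-48)))
```

```text
7.4 [0.6143557  0.24639134 0.15309461] [-3.10243111 -0.49086635 -0.00568695] [-0.86504317 -0.78325069 -0.98445727] 0.04676783831200999 [3.11108496e-01 6.16760723e-01 1.40003577e+00 1.33858188e-06
 1.12113142e+00 1.56806601e+00]
(array([-1.748,  0.257,  0.025]), array([ 0.   , -0.002, -0.267]))
```

View pics/w3.png

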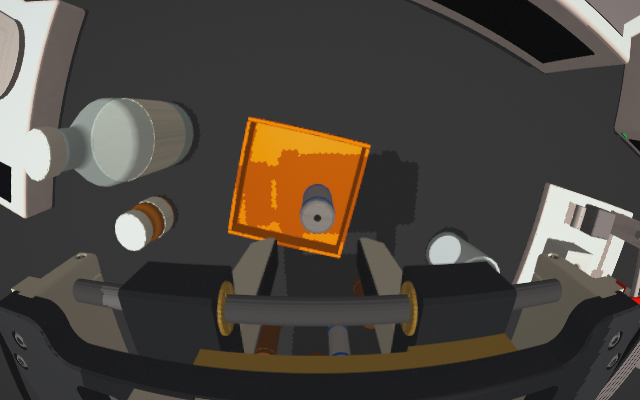

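Request:
play_rows:
  increments:
    - [0.5,-0.4,0.06,0,0,0,-0.05]
    - [0.5,-0.8,0.13,0,0,0,-0.1]
    - [0.5,-0.9,0.13,0,0,0,-0.2]
    - [0.5,-0.9,0.13,0,0,0,-0.267]
    - [0.5,-0.9,0.13,0,0,0,-0.267]

```text
t: 8.02
position: [0.5316, 0.2058, 0.1502]
eef_rot: [-2.933, -1.125, 0.002]
contact_force: [-0.3, 0.1, 0.4]
grip_width: 0.0466
```

Run:
```python
from h import *
s=bot.state(); print(s['t'],s['position'],s['eef_rot'],s['contact_force'],s['grip_width'],s['qpos'])
print(inc([0.456,0.168,0.15],np.radians(-48)))
```

```text
8.025 [0.53158361 0.20583458 0.15015028] [-2.93323510e+00 -1.12490973e+00  1.80368843e-03] [-0.27927896  0.06400698  0.36794641] 0.046568412915623504 [ 2.87788574e-01  4.65444656e-01  1.66368757e+00 -4.78227797e-05
  1.01360906e+00  1.12619821e+00]
(array([-0.815, -0.224,  0.002]), array([-0.   ,  0.001, -0.   ]))
```

Request:
play_rows:
  increments:
    - [0.5,-0.5,-0.12,0,0,0,0]
    - [0.5,-0.815,-0.224,0,0,0,0]
    - [0.5,-0.815,-0.224,0,0,0,0]

```text
t: 8.4
position: [0.455, 0.1675, 0.1505]
eef_rot: [-2.934, -1.122, 0.002]
contact_force: [0.5, 0.7, -0.2]
grip_width: 0.0464
```

Run:
```python
from h import *
im=bot.get_image('wrist'); save(im,'w4')
s=bot.state(); print(s['t'],s['position'],s['eef_rot'],s['contact_force'],s['grip_width'])
print(projw(im,[0.456,0.168,0.075]),inc([0.456,0.168,0.042],np.radians(-48)))
```

```text
8.45 [0.45650375 0.16804278 0.15074607] [-2.93412262e+00 -1.12267988e+00 -2.58823336e-04] [0.53161879 0.43050967 0.89150164] 0.046419707140022935
(np.float64(317.3453660251528), np.float64(213.32179767193153)) (array([-0.004, -0.003,  1.087]), array([ 0.   , -0.   , -0.001]))
```

View pics/w4.png

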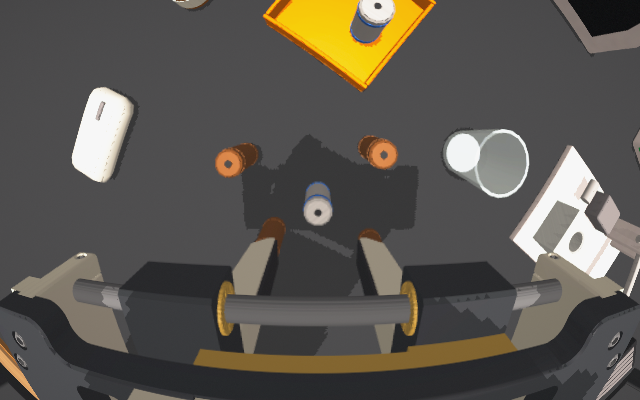

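Request:
play_rows:
  increments:
    - [0.5,0,0,0.5,0,0,0]
    - [0.5,0,0,1,0,0,0]
    - [0.5,0,0,1,0,0,0]

```text
t: 8.82
position: [0.4554, 0.1679, 0.0481]
eef_rot: [-2.933, -1.124, 0.009]
contact_force: [-0.6, 0.4, -0.0]
grip_width: 0.0463
```

Request:
play_rows:
  increments:
    - [0.5,0,0,0.08,0,0,0]
    - [0,0,0,0.08,0,0,0]
    - [0,0,0,0.08,0,0,0]
    - [0,0,0,0.08,0,0,0]
    - [0,0,0,0.08,0,0,0]

```text
t: 9.45
position: [0.457, 0.1682, 0.0434]
eef_rot: [2.933, 1.126, 0.002]
contact_force: [-0.4, 0.0, 6.4]
grip_width: 0.0236
```

Run:
```python
from h import *
s=bot.state(); print(s['t'],s['position'],s['eef_rot'],s['contact_force'],s['grip_width'])
print(inc([0.61,-0.06,0.17],np.radians(-81)))
for c in ["scene","side"]:
    im=bot.get_image(c);P=cloud(im)
    # bore block top plane and plate edges
    m=(np.hypot(P[...,0]-.635,P[...,1]+.095)<0.06)&(abs(P[...,2]-.057)<0.005)
    rect=cv2.minAreaRect(P[m][:,:2].astype(np.float32)*1000); print(c,m.sum(),rect)
    m=(np.hypot(P[...,0]-.66,P[...,1]+.15)<0.2)&(abs(P[...,2]-.012)<0.005)
    rect=cv2.minAreaRect(P[m][:,:2].astype(np.float32)*1000); print(c,m.sum(),rect)
    p=bot.place_of('bore_mouth',im); print(p[:1])
    if p:
        u,v=proj(im,p[0]['position']);print(u,v)
        u,v=int(u),int(v); cv2.imwrite('pics/bore_%s.png'%c,cv2.resize(im['pixels'][v-25:v+25,u-25:u+25,::-1],None,fx=10,fy=10,interpolation=cv2.INTER_CUBIC)); print(u-25,v-25)
```

```text
9.45 [0.45703395 0.16823892 0.04340265] [2.93274166e+00 1.12591325e+00 2.31483341e-03] [-0.37810718  0.0312821   6.35790562] 0.023635960684611167
(array([-0.389,  2.721, -1.265]), array([ 0.   , -0.001,  0.367]))
scene 292 ((632.8922729492188, -95.71339416503906), (61.253822326660156, 61.2164192199707), 7.576394081115723)
scene 2092 ((620.1416015625, -174.2825164794922), (290.7412414550781, 260.956298828125), 19.191280364990234)
[{'position': [0.6361, -0.0962, 0.0591], 'score': 0.68}]
310.2838927685246 249.27726772032662
285 224
side 150 ((638.2802124023438, -97.01570892333984), (49.81462478637695, 70.559326171875), 14.879412651062012)
side 686 ((673.2557373046875, -120.91671752929688), (317.4083251953125, 394.36474609375), 68.99555969238281)
[{'position': [0.629, -0.0959, 0.0588], 'score': 0.82}]
290.7005288557633 182.96272196183423
265 157
```

Request:
play_rows:
  increments:
    - [0,0,0,-0.3,0,0,0]
    - [0,0,0,-0.7,0,0,0]
    - [0,-0.1,0.5,-1,0,0,0]
    - [0,-0.3,1,-1,0,0,0]

```text
t: 10.15
position: [0.503, 0.0731, 0.1452]
eef_rot: [2.931, 1.128, 0.007]
contact_force: [1.3, 0.1, -1.7]
grip_width: 0.0235
```

Request:
play_rows:
  increments:
    - [0,-0.2,0.5,-0.25,0,0,0]
    - [0,-0.4,1,-0.25,0,0,0]
    - [0,-0.4,1,-0.25,0,0,0]

```text
t: 10.52
position: [0.539, -0.0302, 0.1678]
eef_rot: [2.934, 1.12, 0.001]
contact_force: [-1.1, 1.4, -1.2]
grip_width: 0.0231
```

Request:
play_rows:
  increments:
    - [0,-0.2,0.5,0,0,0,0]
    - [0,-0.35,1,0,0,0,0]
    - [0,-0.35,1,0,0,0,0]
    - [0,-0.35,1,0,0,0,0]

```text
t: 11.02
position: [0.5786, -0.124, 0.1672]
eef_rot: [-2.932, -1.126, 0.001]
contact_force: [-0.6, -0.3, -0.7]
grip_width: 0.0235
```

Run:
```python
from h import *
im=bot.get_image('wrist'); save(im,'w5')
s=bot.state(); print(s['t'],s['position'],s['eef_rot'],s['contact_force'],s['grip_width'])
for n in ['bore_mouth','lever_pad','cartridge_2']:
  for d in bot.place_of(n,im): print(n,d, projw(im,d['position']))
print(projw(im,[0.634,-0.0958,0.057]))
```

```text
11.075 [ 0.57867253 -0.12376357  0.16741646] [-2.93156606e+00 -1.12714869e+00  1.06239956e-03] [-0.39906561  0.1354715  -1.08114728] 0.02347969195335096
bore_mouth {'position': [0.6354, -0.0965, 0.0533], 'score': 0.91} (np.float64(336.55943019798235), np.float64(137.03919317710697))
lever_pad {'position': [0.6267, -0.2237, 0.1153], 'score': 0.79} (np.float64(445.9250850465663), np.float64(258.33401684910785))
lever_pad {'position': [0.5779, -0.1215, 0.1219], 'score': 0.46} (np.float64(313.6475922727953), np.float64(225.51827107544426))
cartridge_2 {'position': [0.5759, -0.1199, 0.1256], 'score': 0.84} (np.float64(310.0285065730717), np.float64(227.79827651164467))
cartridge_2 {'position': [0.4559, 0.0921, -0.0001], 'score': 0.71} (np.float64(121.04446117332355), np.float64(149.92851039426435))
cartridge_2 {'position': [0.4398, 0.2505, -0.0006], 'score': 0.67} (np.float64(52.577861304440034), np.float64(91.94085864557267))
cartridge_2 {'position': [0.3983, 0.1765, -0.004], 'score': 0.62} (np.float64(68.59784552386384), np.float64(145.55599702967305))
cartridge_2 {'position': [0.5254, 0.1619, -0.0013], 'score': 0.56} (np.float64(115.66228514953448), np.float64(72.55311716459752))
(np.float64(335.16633999443184), np.float64(137.88635215071128))
```

View pics/w5.png

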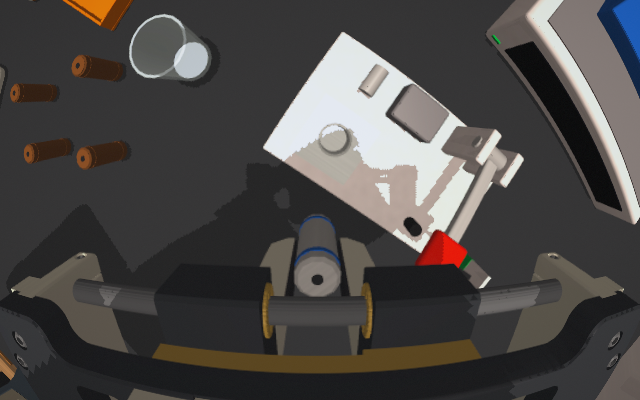

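Run:
```python
import cv2
a=cv2.imread('pics/w5.png'); cv2.imwrite('pics/w5z.png',cv2.resize(a[110:165,295:370],None,fx=10,fy=10,interpolation=cv2.INTER_CUBIC))
```

```text
(no output)
```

View pics/w5z.png

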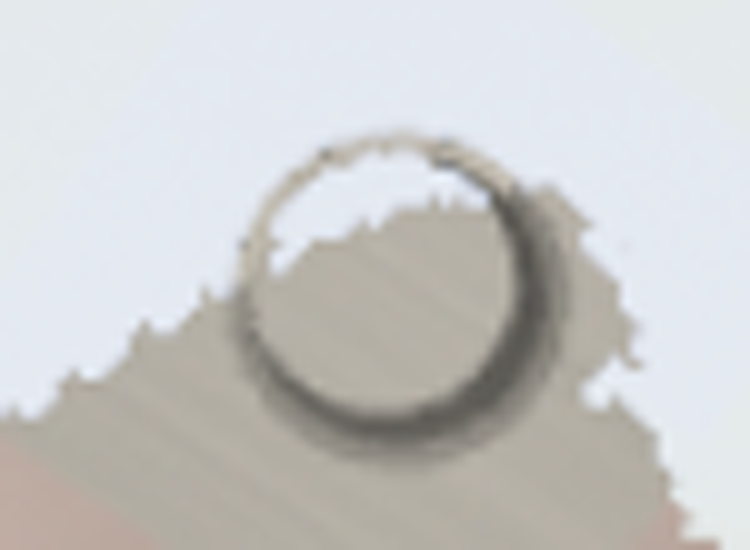

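View pics/bore_scene.png

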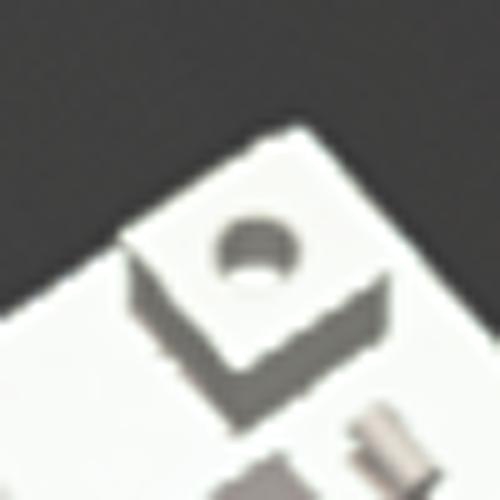

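View pics/bore_side.png

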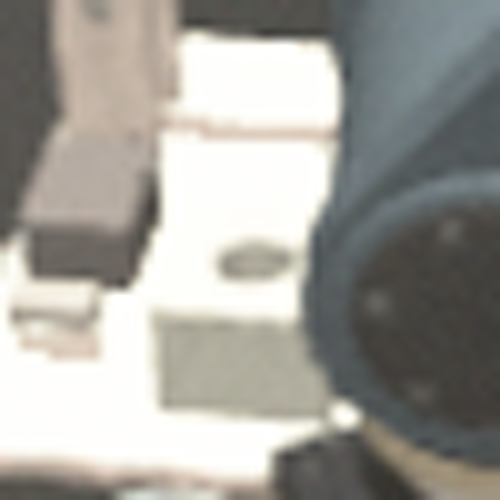

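Run:
```python
from h import *
im=bot.get_image('wrist'); s=bot.state()
print('w',rayw(im,334.6,139.2,0.057))
# tool centreline check: held cartridge top centre
print('cart top',rayw(im,317.7,280,s['position'][2]-0.0434+0.075),s['position'])
for c,u,v in [('scene',310.2,248.7),('side',290.,182.5)]:
    im=bot.get_image(c); f=200/np.tan(np.radians(im['fovy'])/2)
    d=np.array([(u-im['cx'])/f,(v-im['cy'])/f,1])@im['R']; o=-im['R'].T@im['t']; print(c,o+d*(0.057-o[2])/d[2])
print(inc([0.6345,-0.0965,0.167],np.radians(-48)))
```

```text
w [ 0.63321992 -0.09617321  0.057     ]
cart top [ 0.57910622 -0.12444804  0.19939124] [ 0.57907957 -0.12415656  0.16779124]
scene [ 0.63315661 -0.09488133  0.057     ]
side [ 0.63293322 -0.09979029  0.057     ]
(array([0.598, 0.163, 0.008]), array([ 0.   , -0.   ,  0.001]))
```

Request:
play_rows:
  increments:
    - [0,0.3,0.08,0,0,0,0]
    - [0,0.59,0.158,0,0,0,0]
    - [0,0.59,0.158,0.3,0,0,0]
    - [0,0.59,0.158,0.56,0,0,0]
    - [0,0.59,0.158,0.56,0,0,0]
    - [0,0.59,0.158,0.56,0,0,0]

```text
t: 12.12
position: [0.6342, -0.0974, 0.1128]
eef_rot: [2.932, 1.126, 0.002]
contact_force: [0.4, -0.2, -0.1]
grip_width: 0.0234
```

Run:
```python
from h import *
im=bot.get_image('wrist'); save(im,'w6'); s=bot.state(); print(s['position'],s['contact_force'])
print(inc([0.6333,-0.0962,0.062],np.radians(-48)))
a=im['pixels'][:,:,::-1]; cv2.imwrite('pics/w6z.png',cv2.resize(a[120:330,240:400],None,fx=4,fy=2.8,interpolation=cv2.INTER_CUBIC))
im=bot.get_image('side'); u,v=map(int,proj(im,[0.6333,-0.0962,0.08])); cv2.imwrite('pics/s6z.png',cv2.resize(im['pixels'][v-40:v+40,u-40:u+40,::-1],None,fx=7,fy=7,interpolation=cv2.INTER_CUBIC))
```

```text
[ 0.63431122 -0.09744872  0.11307028] [-0.12906618 -0.22028111 -0.31161591]
(array([ 0.   , -0.017,  0.511]), array([ 0.001, -0.001,  0.   ]))
```

View pics/w6z.png

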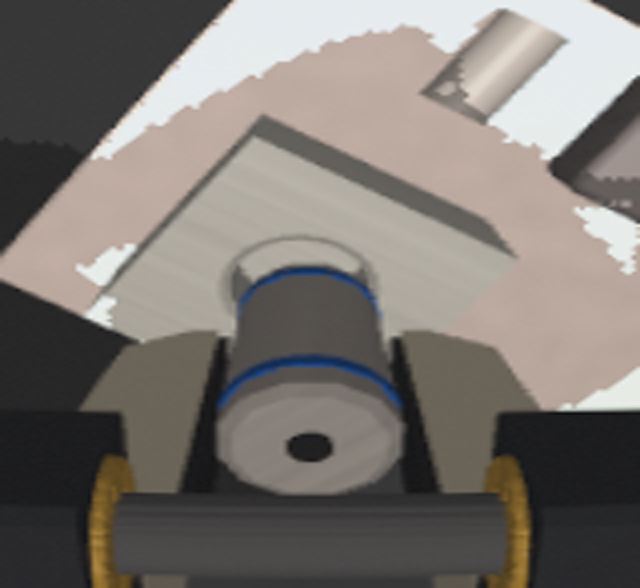

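View pics/s6z.png

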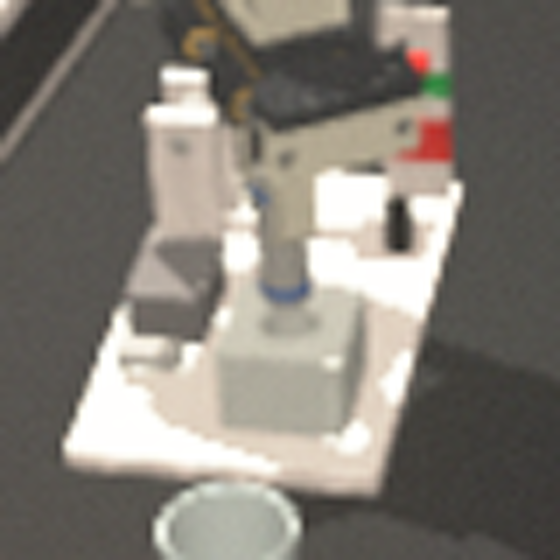

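Request:
play_rows:
  increments:
    - [0,0,-0.017,0.05,0,0,0]
    - [0,0,-0.017,0.1,0,0,0]
    - [0,0,-0.017,0.14,0,0,0]
    - [0,0,-0.017,0.18,0,0,0]
    - [0,0,-0.017,0.2,0,0,0]

```text
t: 12.85
position: [0.6324, -0.0961, 0.0913]
eef_rot: [-2.933, -1.126, 0.001]
contact_force: [-0.2, 1.2, -0.9]
grip_width: 0.0234
```

Request:
play_rows:
  increments:
    - [0,0,0,0.06,0,0,0]
    - [0,0,0,0.12,0,0,0]
    - [0,0,0,0.17,0,0,0]
    - [0,0,0,0.2,0,0,0]
    - [0,0,0,0.21,0,0,0]

```text
t: 13.48
position: [0.6325, -0.0961, 0.0704]
eef_rot: [-2.933, -1.126, 0.0]
contact_force: [-1.0, -0.8, -0.7]
grip_width: 0.0233
```

Request:
play_rows:
  increments:
    - [0,0,0,0.015,0,0,0]
    - [0,0,0,0.015,0,0,0]
    - [0.5,0,0,0.015,0,0,0]
    - [0.5,0,0,0.015,0,0,0]
    - [0.5,0,0,0.015,0,0,0]

```text
t: 14.1
position: [0.6326, -0.0961, 0.0693]
eef_rot: [2.933, 1.126, 0.0]
contact_force: [-0.3, -0.2, -0.5]
grip_width: 0.0452
```

Request:
play_rows:
  increments:
    - [0.5,0,0,-0.2,0,0,0]
    - [0.5,0,0,-0.6,0,0,0]
    - [0.5,0,0,-1,0,0,0]
    - [0.5,0,0,-1,0,0,0]

```text
t: 14.6
position: [0.6342, -0.0964, 0.1739]
eef_rot: [2.929, 1.125, 0.009]
contact_force: [-0.4, -0.7, 0.2]
grip_width: 0.0468
```

Run:
```python
from h import *
im=bot.get_image('wrist'); save(im,'w7'); s=bot.state(); print(s['t'],s['position'],s['contact_force'],s['grip_width'])
print(projw(im,[0.6330,-0.0962,0.1]))
for d in bot.place_of('cartridge_2',im)[:3]+bot.place_of('lever_pad',im):print(d)
print(inc([0.623,-0.2255,0.16],np.radians(-48)))
```

```text
14.65 [ 0.63321482 -0.09623923  0.17148742] [-0.95818234  0.09623865  0.89585484] 0.04652316058333654
(np.float64(315.13678613603344), np.float64(216.4525068957946))
{'position': [0.3978, 0.175, -0.0047], 'score': 0.96}
{'position': [0.4563, 0.0974, -0.0012], 'score': 0.9}
{'position': [0.6101, 0.2453, 0.0009], 'score': 0.89}
(array([-0.934,  0.901,  0.089]), array([-0.,  0.,  0.]))
```

View pics/w7.png

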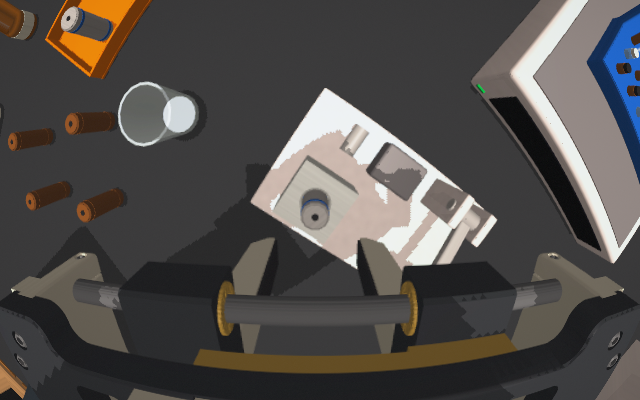

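Request:
play_rows:
  increments:
    - [0,-0.45,0.45,0,0,0,0]
    - [0,-0.93,0.9,0,0,0,0]
    - [0,-0.93,0.9,0.08,0,0,0]
    - [0,-0.93,0.9,0.08,0,0,0]

```text
t: 15.25
position: [0.6228, -0.2247, 0.1594]
eef_rot: [-2.931, -1.124, 0.003]
contact_force: [0.2, 0.4, 0.1]
grip_width: 0.0113
```

Run:
```python
from h import *
s=bot.state(); print(s['t'],s['position'],s['contact_force'],s['grip_width'])
for c in ['scene','side']:
    im=bot.get_image(c);P=cloud(im); p=im['pixels'].astype(int)
    m=(np.hypot(P[...,0]-.623,P[...,1]+.226)<0.035)&(p[...,0]>120)&(p[...,1]<60)&(P[...,2]>.1); Q=P[m]
    print(c,m.sum(),Q.mean(0),Q.min(0),Q.max(0))
    u,v=map(int,proj(im,[0.623,-0.2255,0.13])); cv2.imwrite('pics/l8%s.png'%c,cv2.resize(im['pixels'][v-40:v+40,u-40:u+40,::-1],None,fx=6,fy=6,interpolation=cv2.INTER_CUBIC))
im=bot.get_image('wrist'); save(im,'w8')
```

```text
15.25 [ 0.62282884 -0.22474041  0.15941746] [0.22573827 0.36795814 0.10759479] 0.011295898855731424
scene 112 [ 0.62852395 -0.22041088  0.1130213 ] [ 0.60728137 -0.23913773  0.1046674 ] [ 0.64522555 -0.20369859  0.11996251]
side 15 [ 0.61910153 -0.2175524   0.11620296] [ 0.60829522 -0.23485276  0.10533589] [ 0.63555182 -0.20330499  0.1213704 ]
```

View pics/l8scene.png

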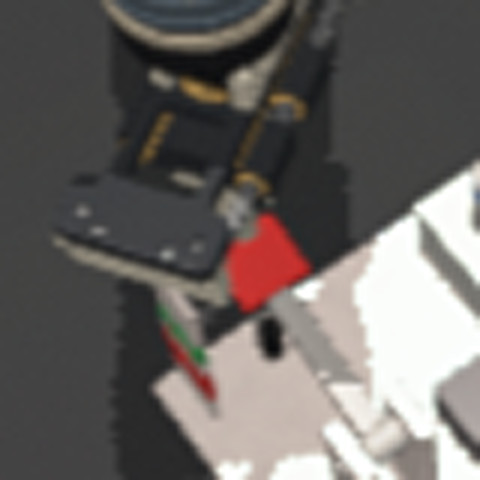

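View pics/l8side.png

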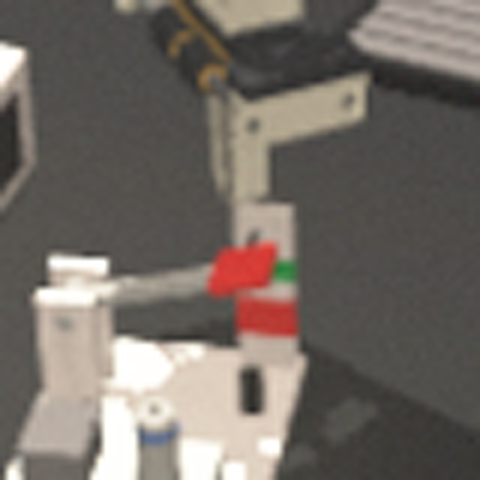

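View pics/w8.png

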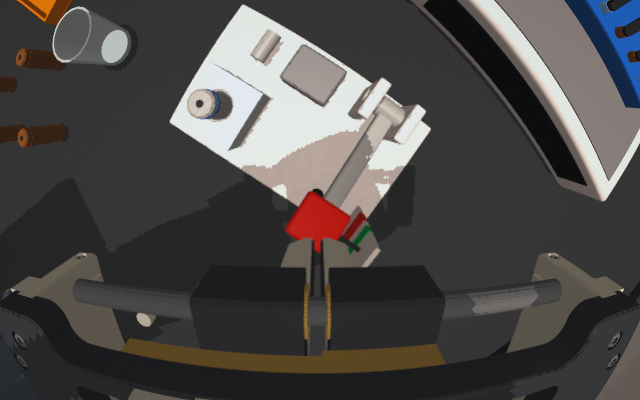

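Run:
```python
from h import *
im=bot.get_image('wrist'); s=bot.state()
print(rayw(im,320,224.5,0.115),s['position'],s['grip_width'])
print(inc([0.623,-0.2235,0.12],np.radians(-48)))
```

```text
[ 0.62658241 -0.22424393  0.115     ] [ 0.6239234  -0.22385384  0.16122261] 0.0008644038130578549
(array([-0.004, -0.009,  0.412]), array([-0.   , -0.   ,  0.001]))
```

Request:
play_rows:
  increments:
    - [0,0,0,0.2,0,0,0]
    - [0,0,0,0.4,0,0,0]
    - [0,0,0,0.45,0,0,0]
    - [0,0,0,0.5,0,0,0]
    - [0,0,0,0.5,0,0,0]

```text
t: 16.08
position: [0.6238, -0.2252, 0.1113]
eef_rot: [2.933, 1.126, 0.0]
contact_force: [-1.2, 0.7, 5.0]
grip_width: 0.0005
```

Request:
play_rows:
  increments:
    - [0,0,0,0.06,0,0,0]
    - [0,0,0,0.12,0,0,0]
    - [0,0,0,0.18,0,0,0]
    - [0,0,0,0.22,0,0,0]
    - [0,0,0,0.22,0,0,0]

```text
t: 16.7
position: [0.6235, -0.2256, 0.0896]
eef_rot: [2.933, 1.126, -0.001]
contact_force: [-4.5, -0.4, 6.3]
grip_width: 0.0003
```

Run:
```python
from h import *
s=bot.state(); print(s['t'],s['position'],s['contact_force'],s['grip_width'])
for c in ['scene','side']:
    im=bot.get_image(c)
    u,v=map(int,proj(im,[0.623,-0.2255,0.1])); cv2.imwrite('pics/l9%s.png'%c,cv2.resize(im['pixels'][v-40:v+40,u-40:u+40,::-1],None,fx=6,fy=6,interpolation=cv2.INTER_CUBIC))
im=bot.get_image('wrist'); save(im,'w9')
```

```text
16.7 [ 0.6234532  -0.22555561  0.08962893] [-4.51594812 -0.38235965  6.32734906] 0.0002667562165823326
```

View pics/l9side.png

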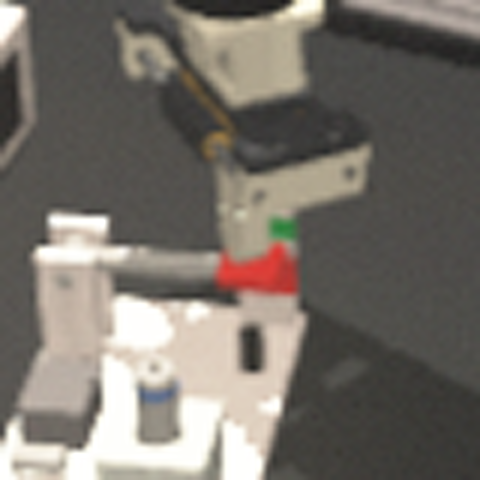

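View pics/w9.png

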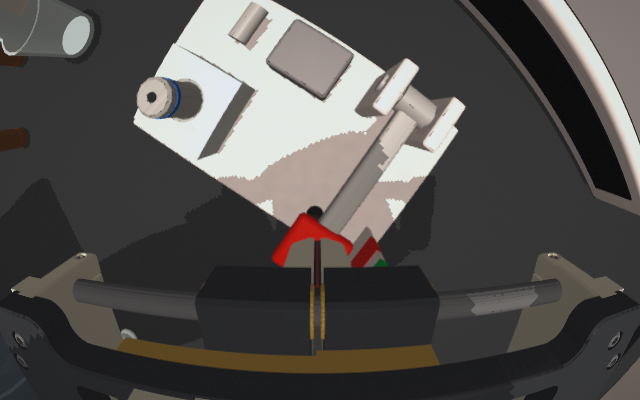

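Run:
```python
from h import *
for c in ['scene','side']:
    im=bot.get_image(c);P=cloud(im); p=im['pixels'].astype(int)
    m=(np.hypot(P[...,0]-.623,P[...,1]+.226)<0.03)&(p[...,0]>120)&(p[...,1]<60)&(P[...,2]>.05); Q=P[m]
    print(c,m.sum(),np.median(Q,0),np.percentile(Q[:,2],[10,50,90]))
    print([ (d['position'],d['score']) for d in bot.place_of('lever_pad',im)])
    print([ (d['position'],d['score']) for d in bot.place_of('cartridge_2',im)])
    # arm profile along lever
    a=np.radians(9); ex=np.array([np.cos(a),np.sin(a)]); ey=np.array([-ex[1],ex[0]])
    D=P[...,:2]-np.array([.625,-.2245]); l=D@ex; w=D@ey
    for lo in range(25,100,10):
        k=(l>lo/1e3)&(l<(lo+10)/1e3)&(abs(w)<.006)&(P[...,2]>.04)&(P[...,2]<.12)
        if k.sum()>1: print(lo,k.sum(),np.median(P[k][:,2]).round(4),end=' | ')
    print()
s=bot.state(); print(s['t'],s['position'],s['contact_force'])
```

```text
scene 21 [ 0.63411197 -0.21199394  0.08879235] [0.08644286 0.08879235 0.09197193]
[([0.621, -0.2315, 0.0911], 0.71), ([0.6344, -0.0936, 0.0248], 0.26)]
[([0.6126, 0.2456, 0.0032], 0.72), ([0.4523, 0.094, 0.0008], 0.66), ([0.4025, 0.1774, -0.002], 0.59), ([0.4382, 0.2548, -0.0006], 0.52), ([0.634, -0.0979, 0.0276], 0.49), ([0.5287, 0.16, 0.004], 0.47)]
25 13 0.0857 | 35 14 0.0849 | 45 14 0.0849 | 55 14 0.0856 | 65 15 0.0849 | 75 15 0.0838 | 85 10 0.0843 | 95 14 0.0882 | 
side 12 [ 0.61007882 -0.21230357  0.08667953] [0.08246362 0.08667953 0.09404361]
[([0.6206, -0.2283, 0.0918], 0.74), ([0.3484, -0.1616, 0.004], 0.64)]
[([0.3953, 0.1782, -0.0024], 0.76), ([0.4561, 0.0913, 0.0012], 0.69), ([0.5258, 0.1614, 0.0], 0.65), ([0.4417, 0.2516, -0.0008], 0.6), ([0.6106, 0.2445, 0.0025], 0.51), ([0.6262, -0.0965, 0.058], 0.5), ([0.6334, -0.0942, 0.0234], 0.46), ([0.6171, 0.2701, 0.0007], 0.38)]
25 9 0.0828 | 35 11 0.0856 | 45 10 0.0876 | 55 8 0.0855 | 65 9 0.0839 | 75 8 0.0855 | 85 3 0.0936 | 95 3 0.0919 | 
17.15 [ 0.62348794 -0.22558862  0.08996038] [-3.31997097 -0.60555177  5.89511726]
```

View pics/l9scene.png

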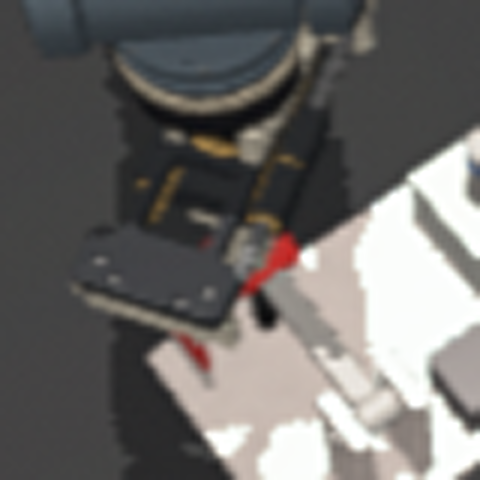

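Request:
play_rows:
  increments:
    - [0,0,0,0,0,0,0]
    - [0,0,0,0,0,0,0]
    - [0,0,0,0,0,0,0]
    - [0,0,0,0,0,0,0]
    - [0,0,0,0,0,0,0]
    - [0,0,0,0,0,0,0]
    - [0,0,0,0,0,0,0]
    - [0,0,0,0,0,0,0]
    - [0,0,0,0,0,0,0]
    - [0,0,0,0,0,0,0]

```text
t: 18.4
position: [0.6235, -0.2256, 0.0899]
eef_rot: [2.932, 1.126, -0.0]
contact_force: [-4.4, -0.8, 7.4]
grip_width: 0.0006
```

Request:
play_rows:
  increments:
    - [0,0,0,0,0,0,0]
    - [0,0,0,0,0,0,0]
    - [0,0,0,0,0,0,0]
    - [0,0,0,0,0,0,0]
    - [0,0,0,0,0,0,0]
    - [0,0,0,0,0,0,0]
    - [0,0,0,0,0,0,0]
    - [0,0,0,0,0,0,0]
    - [0,0,0,0,0,0,0]
    - [0,0,0,0,0,0,0]

```text
t: 19.65
position: [0.6235, -0.2255, 0.0899]
eef_rot: [2.932, 1.126, -0.001]
contact_force: [-5.0, -1.2, 7.2]
grip_width: 0.0003
```

Run:
```python
from h import *
s=bot.state(); print(s['t'],s['position'],s['contact_force'])
print(bot.sign_off())
```

```text
19.65 [ 0.62348236 -0.2255331   0.08991676] [-4.98519848 -1.22573835  7.20892008]
the job is handed in; nothing more can be done
None
```

I sorted both cartridges, pressed the lever level and handed the job in at t = 19.65 s while still holding it. The hand-in returns no verdict.

- **Thick cartridge:** the one at (0.447, -0.219) measured 28.9 mm in the grip. It stands upright in the orange tray, and I checked this in the wrist picture after letting go.
- **Thin cartridge:** the one standing between four brown look-alikes measured 23.6 mm. It slid into the bore without noticeable force. In the wrist picture its top sat within about 1 px of where a fully home cartridge should be.
- **Lever:** I held the pad with closed fingers for over 2.5 s with about 7 N upward on the tool. The fingertips were steady at 90 mm height, inside the green band's 81 to 95 mm. The depth readings showed the arm level, and the height stayed well clear of the red.
- **Bystanders:** no move was aimed near the bystanders and there were no unexpected contact forces. I did not re-measure their positions at the end.
- **Disagreements:**
  - The side camera's estimate of the bore was about 4 mm off the other two in y, so I used the wrist and scene views.
  - In the side picture the pad covers part of the red scale band. I put that down to the viewing angle and went by height and depth instead.

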